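Ready the burr tin: scriber out, nested lids on, outer lid off

TASK

Get the engraving tin ready for the next worker: pull out the scriber that stands in the open tin and leave it point down in the pen pot. Then carry the two nested lids together to the tin, lower them gently until the inner lid is fully seated in its mouth, and lift off the outer lid alone, level and straight up until it is well clear of the inner lid's knob. The program finishes while still holding the outer lid level in the air over the tin, with the inner lid left seated; do not take the lids apart anywhere else, do not shove the tin or tip the pot, and leave the other things alone.

Things in the scene. Friction and masses are not known exactly. Their poses are not given: they have to be found in the camera images.
- tin: Open round aluminium tin, loose, 0.7 kg; in mm: outside diameter 92, mouth (inside) diameter 84, height 75, floor 4 thick. Origin: centre of its underside, z up. On its floor stands a steel holder tube, axis 15 from the tin's axis towards the tin's own +x, bore 15, top at height 45; the scriber stands in it.
- scriber: Green pencil-like scriber, about 50 g, round, diameter 12 mm, length 132; the lowest 16 taper to the point. Origin: the point; z along the shaft to the blunt end. At the start it stands nearly upright in the tin's holder tube, point on the tin's floor (41 of its length in the tube), its upper 61 above the tin's rim. Let go in the pot it leans on the pot's wall.
- pot: Round grey plastic pen pot, empty, loose, 0.4 kg; in mm: outside diameter 64, inside diameter 58, height 85, floor 5 thick. Origin: centre of its underside, z up.
- inner_lid: Aluminium, about 160 g; in mm; origin: centre of underside, z up. Heights: 0-10 plug, diameter 79 (lowest 5 tapers to 70), enters the tin's mouth; 10-14 flange, diameter 96, rests on the tin's rim; raised edge to 20; central stem, diameter 12; steel knob, diameter 20, at 50-72. Starts under the outer lid. Seated: origin 65 above tin's underside. Raised by the knob it carries the outer lid (no latch).
- outer_lid: Aluminium, about 140 g; in mm; origin: centre of skirt's lower edge, z up. Skirt diameter 107 (inside 102), 0-16; disc 16-20; central hole, diameter 40, with upright collar, outside about 50 (10-sided), 20-44. Lies loose on the inner lid, origin 4 above the inner's; the knob sticks up through the collar, from 2 to 24 above its top. Gripped by the collar it rises alone; skirt clears knob after 68.
- tumbler: Bystander: clear glass tumbler, rim diameter 68 mm, height 100 mm, origin at the centre of its underside. To be left alone.
- saucer: Bystander: black saucer, diameter 110 mm, height 14 mm, origin at the centre of its underside. To be left alone.
- stone: Bystander: cork-brown polishing block 55 x 38 x 22 mm lying on the saucer, origin at the centre of its underside. To be left alone.
There are look-alikes about, which are no part of the job. Leave any pink or turquoise look-alike of the outer_lid alone. Leave any blue look-alike of the tin alone.

How it is judged (in metres and radians):
On the way, in this order (a step that is already met when the one before it is completed fails the run):
1. the scriber is left point down in the pen pot (horizontal distance between scriber and pot below 0.032 m and z of scriber in the frame of pot below 0.03 m and angle between scriber's own z axis and vertical below 1 rad and contact force between the fingers and scriber below 0.1 N), for 0.2 s.
2. the nested lids sit together on the tin, inner lid fully seated (horizontal distance between inner_lid and tin below 0.006 m and z of inner_lid in the frame of tin between 0.062 and 0.068 m and angle between the z axis of inner_lid and the z axis of tin, either way round below 0.06 rad and z of outer_lid in the frame of inner_lid below 0.008 m), for 0.2 s.
At the end, for the whole second after the job is handed in: Outer lid held (over 1 N), still, level within 0.25 rad, over the tin (80 mm), skirt edge 142 mm or more above the tin's underside; inner lid seated (62 to 68 mm high, within 6 mm, 0.06 rad), not touched by robot or outer lid; scriber released, point down in pot; tin and pot upright (all of step 1 and horizontal distance between inner_lid and tin below 0.006 m and z of inner_lid in the frame of tin between 0.062 and 0.068 m and angle between the z axis of inner_lid and the z axis of tin, either way round below 0.06 rad and z of outer_lid in the frame of tin above 0.142 m and horizontal distance between outer_lid and tin below 0.08 m and angle between outer_lid's own z axis and vertical below 0.25 rad and linear speed of outer_lid below 0.03 m/s and contact force between the fingers and outer_lid above 1 N and contact force between each of outer_lid, the arm, the fingers and inner_lid below 0.1 N and contact force between outer_lid and tin below 0.1 N and angle between each of tin, pot's own z axis and vertical below 0.1 rad); the arm keeps its last pose, push and grip.
It fails at once if the outer lid is taken off the inner lid while the inner lid is not seated in the tin (z of outer_lid in the frame of inner_lid above 0.016 m and not (horizontal distance between inner_lid and tin below 0.006 m and z of inner_lid in the frame of tin between 0.062 and 0.068 m and angle between the z axis of inner_lid and the z axis of tin, either way round below 0.06 rad)).
It fails at once if the lids are dropped or rammed onto the tin (contact force between inner_lid and tin above 60 N).
It fails at once if the tin is shoved more than 30 mm or tipped (distance of tin from where it was at the start of the episode above 0.03 m or angle between tin's own z axis and vertical above 0.25 rad).
It fails at once if the pot is tipped (angle between pot's own z axis and vertical above 0.4 rad).
It fails at once if a bystander is disturbed (distance of any of tumbler, saucer, stone from where it was at the start of the episode above 0.03 m).
It also fails if it takes over 64 s, if anything falls off the work surface, if the arm or the gripper's body presses on something with over 40 N, if the wrist force passes 120 N, or if a joint passes its speed limit or range.

ROBOT

A 6-joint arm with a two-finger parallel gripper is mounted at the origin on the work surface. World frame = base frame: x ahead of the robot, y to its left, z up, the work surface at z = 0. Lengths are in mm, angles in rad, forces in N, time in s.
With the tool pointing down it reaches from about 300 to 775 mm from the base axis. Payload 14.6 kg.
Tool frame: the origin (TCP) lies at the very end of the fingers, on their centre line; the grasp point (between the pads) lies 19 mm behind it; z points along the fingers, y is the line along which they close (so a half turn about z gives the same grasp; the last joint's range is limited). The gripper opens to 94 mm and grips with 3 to 60 N. Pads are 16 mm wide; open, the fingers measure 119 mm over their backs; the gripper's body (75 mm by 177 mm) begins 78 mm behind the grasp point.
Start: joints at [1.228, 0.3, 1.521, -0, 1.321, -0.067], TCP at [149.772, 529.205, 205.446] pointing down, gripper open.
Joint ranges: [-3.03, 3.03], [-0.79, 2.21], [0.23, 2.52], [-1.04, 4.18], [0, 3.07], [-2.55, 2.55]. Speed limits (rad/s): [2.22, 2.22, 2.57, 3.14, 3.14, 3.14].

INTERFACE

Orientations are given as [roll, pitch, yaw] about the fixed x, y, z axes, in that order (R = Rz(yaw) Ry(pitch) Rx(roll)).
In Python, from cell import manip, eyes, ticket gives the robot as it stands. The module is installed in compiled form; this text tells all that it offers.
- The arm moves only by the tool arm_command, never from a script. Its argument "plan" is a list of rows, each a list of 5 numbers: the opening, from -1 (shut) to 1 (fully open), then the shift along the tool's x, y, z in m, then the turn about the tool's z in rad. In form: [[jaw, dx, dy, dz, roll], ...]. A call has 1 to 20 rows; each row shifts and turns the commanded pose from where the row before left it, along the tool's axes as they then stand; what a row does not reach is not made up. A row lasts 1/8 s, in which the tool goes at most 62.5 mm and 10.7 degrees, less where a joint would pass 70% of its speed; a pose out of reach is approached as far as the arm can. A call is refused whole if a number of a shift passes 0.0625 or a number of a turn 0.188, either way. A call with a gripper value outside its range is refused whole. The fingers move at their own pace and stop on an object; "newtons" is the grip in N (left out, the last holds). Time passes only in rows, so rows that do not move let the fingers close. It gives the time, the measured TCP pose, the force, the opening and the grip force at its end, in the units of the state.
- manip.read_state(): the state, without advancing time (a new reading comes with each control period).
- eyes.camera(name): name is "scene" or "top" or "wrist"; returns a dict with "img" (384x512x3 uint8, blue, green, red), "z_map" (384x512 float32, mm along the optical axis (not along the pixel's ray), 0 where there is no reading), "fx", "fy", "cx", "cy" (pixels), "dist" ([k1, k2, p1, p2, k3] as OpenCV has them; the pictures are not rectified), "eye" and "orientation" of the camera in the world. Camera axes: x right, y down, z forward; pixel columns grow to the right and rows downward; lengths in mm; the calibration is good to about 2 mm. A picture is of the moment at which its call begins.
- ticket.sign_off(): hands the job in; it is judged then, once.
The state is a dict: "clock": time; "joints": joint angles; "qd": joint speeds; "effort": joint torques, N m; "eef_pos": TCP position; "eef_rot": TCP orientation; "wrist_force": force on the tool from outside, world axes, zero at the start; "moment": the same for the moment, N m; "finger_gap": finger opening in mm; "finger_force": force on a finger pad.
Only numpy, scipy, OpenCV 4.12 (cv2) and the standard library are available. Lean on these libraries where they do the work, as an engineer would, in place of code of your own. Each camera call takes 0.05 s, during which the arm holds its last target. There are 200 camera calls.

## Working session

There is one attempt and no reset: what is moved stays moved. The work goes in short steps, Python scripts to look and compute and a tool call to move; the robot and the scene stay as the last step left them, time stands still between calls to the robot, and variables do not carry over. Pictures are saved under pics/ and viewed, at most 10 in all, crops included, and the job is handed in when it is done.

Besides the shell and the picture viewer there is one more tool, called after "Emit:" in YAML: its name, and indented under it one key for each argument. arm_command: Moves the arm, as the interface text tells. Its arguments: {"type":"object","properties":{"plan":{"type":"array"},"newtons":{"type":"number"}},"required":["plan"]}

```bash
mkdir -p pics; cat > h.py <<'E'
import numpy as np, cv2, pickle
from scipy.spatial.transform import Rotation as R
def snap(n,save=None):
    from cell import eyes
    c=eyes.camera(n); pickle.dump(c,open(f'{save or n}.pkl','wb')); cv2.imwrite(f'pics/{save or n}.png',c['img']); return c
def load(n): return pickle.load(open(n+'.pkl','rb'))
def rot(c):
    o=np.array(c['orientation'],float)
    return o if o.shape==(3,3) else R.from_euler('xyz',o).as_matrix()
def ray(c,u,v):
    K=np.array([[c['fx'],0,c['cx']],[0,c['fy'],c['cy']],[0,0,1.]])
    p=cv2.undistortPoints(np.array([[[u,v]]],float),K,np.array(c['dist'],float))[0,0]
    return np.array([p[0],p[1],1.])
def onz(c,u,v,z):
    d=rot(c)@ray(c,u,v); e=np.array(c['eye'],float); return e+d*(z-e[2])/d[2]
def cloud(c):
    h,w=c['z_map'].shape; K=np.array([[c['fx'],0,c['cx']],[0,c['fy'],c['cy']],[0,0,1.]])
    uv=np.stack(np.meshgrid(np.arange(w),np.arange(h)),-1).reshape(-1,1,2).astype(float)
    p=cv2.undistortPoints(uv,K,np.array(c['dist'],float)).reshape(h,w,2)
    z=c['z_map'][...,None]; P=np.concatenate([p*z,z],-1)@rot(c).T+np.array(c['eye'],float)
    P[c['z_map']==0]=np.nan; return P
E
python3 - <<'E'
from h import *
from cell import manip
for n in('top','scene'):
    c=snap(n); print(n,c['eye'],c['orientation'],c['fx'])
    im=c['img']; cv2.imwrite(f'pics/{n}_b.png',cv2.resize(im,(800,600)))
print(manip.read_state())
E
```

```text
top [ 346.07319414   57.88784042 1394.99948921] [-2.93001897 -0.00536091 -1.49590088] 497.34655373245505
scene [1552.53088099  316.99947307  684.1256326 ] [-2.16820549  0.00572941  1.84045671] 437.2265720280124
{'clock': 0.1, 'joints': array([ 1.22845155e+00,  3.00409940e-01,  1.52150753e+00, -1.61079306e-06,
        1.32070459e+00, -6.65750412e-02]), 'qd': array([ 0.00073844, -0.00145473, -0.00139361, -0.00124495,  0.00080133,
        0.0009709 ]), 'effort': array([ 9.74011527e-04, -5.32633138e+01, -3.53299284e+01,  7.10514723e-02,
        2.33949046e-02, -2.48246309e-06]), 'eef_pos': array([149.67001044, 529.00205422, 204.95099148]), 'eef_rot': array([-3.14056542e+00, -6.69256739e-05,  2.86582328e+00]), 'wrist_force': array([ 0.47624051,  0.06831679, -0.64038167]), 'moment': array([-0.06257467, -0.01339999,  0.03824564]), 'finger_force': 0.0, 'finger_gap': 93.95519577924738}
```

View pics/top_b.png

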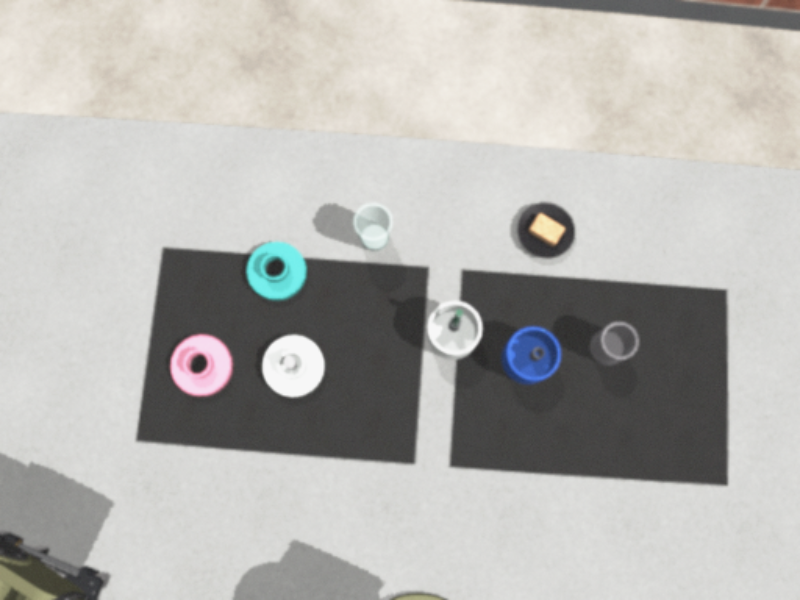

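View pics/scene_b.png

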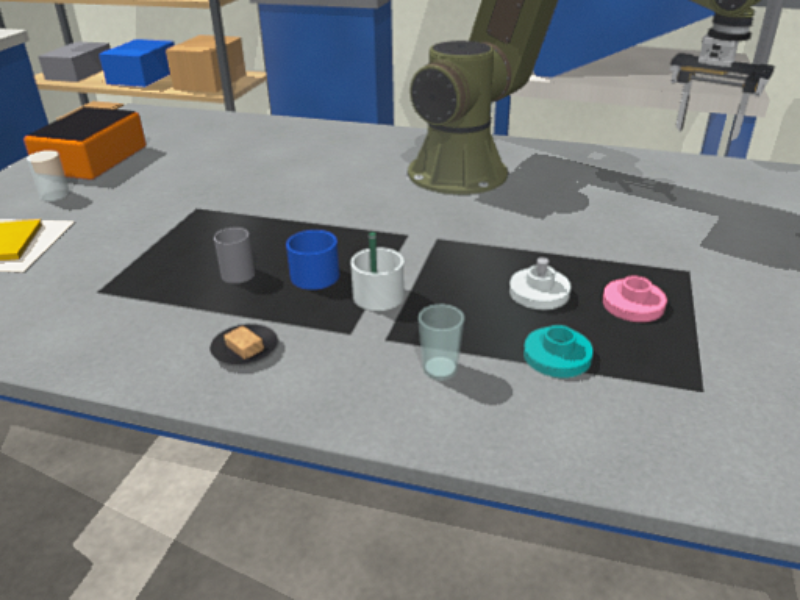

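The top view (800x600 scale) shows the tin with the green scriber at (455,330), the blue decoy at (532,354), the pot at (620,342) and the nested lids at (293,366). The scene view confirms which is which. Next I fit circles to the depth data.

```bash
cat >> h.py <<'E'
from scipy.optimize import least_squares
def fit(P,c0,z,r,tol=4,zt=4,fixr=True):
    Q=P.reshape(-1,3); Q=Q[np.isfinite(Q[:,0])]
    m=(abs(Q[:,2]-z)<zt); c=np.array(c0[:2],float)
    for t in (14,8,tol):
        d=abs(np.hypot(*(Q[:,:2]-c).T)-r); q=Q[m&(d<t)]
        if len(q)<8: return None
        c=least_squares(lambda c:np.hypot(*(q[:,:2]-c).T)-r,c,loss='soft_l1').x
    return c,len(q),q[:,2].mean()
E
python3 - <<'E'
from h import *
s=.64
for n,pts in(('top',dict(tin=(455,329,75,44),pot=(620,342,85,30.5),lid=(293,366,24,40),blue=(532,354,75,44),tum=(373,222,100,33),collar=(290,362,48,22))),('scene',dict(tin=(378,268,75,44),pot=(234,240,85,30.5)))):
    c=load(n);P=cloud(c)
    for k,(u,v,z,r) in pts.items():
        a=onz(c,u*s,v*s,z); print(n,k,a.round(1),fit(P,a,z,r))
    # green scriber top
    h=cv2.cvtColor(c['img'],cv2.COLOR_BGR2HSV); m=(h[...,0]>60)&(h[...,0]<85)&(h[...,1]>110)&(h[...,2]<160)
    q=P[m]; print(n,'scr',m.sum()); 
    q=q[np.isfinite(q[:,0])&(q[:,2]>60)]; q=q[np.argsort(-q[:,2])]; print(q[::max(1,len(q)//12)].round(1))
c=load('top');cv2.imwrite('pics/tin_c.png',cv2.resize(c['img'][170:260,260:420],(800,450),interpolation=2))
E
```

```text
top tin [575.3 -23.7  75. ] (array([577.89438362, -22.90401958]), 137, np.float64(75.3136868470718))
top pot [ 572.1 -307.7   85. ] (array([ 574.33823025, -305.23541793]), 79, np.float64(85.19091554510402))
top lid [496.  255.4  24. ] (array([497.15568299, 256.55689789]), 220, np.float64(24.159255641014312))
top blue [ 541.8 -158.3   75. ] (array([ 542.8852835 , -160.07012098]), 147, np.float64(75.18393436855618))
top tum [748.5 131.6 100. ] (array([749.28145206, 132.42262792]), 101, np.float64(100.04949509188674))
top collar [499.9 257.9  48. ] (array([497.23310621, 256.23020136]), 83, np.float64(47.683988705942895))
top scr 0
[]
scene tin [601.3  -8.   75. ] (array([578.6159158 , -18.96274034]), 117, np.float64(73.15933331268363))
scene pot [ 590.6 -285.7   85. ] (array([ 574.82443711, -300.45518362]), 66, np.float64(82.83140256097128))
scene scr 38
[[590.9 -20.  136.2]
 [597.8 -18.2 125.2]
 [600.3 -20.4 120.2]
 [595.8 -16.5 115.3]
 [597.6 -18.9 109.9]
 [595.8 -16.9 103.1]
 [598.  -19.2  97.9]
 [598.3 -19.2  94.9]
 [595.5 -17.6  87.4]
 [597.9 -19.9  82.2]
 [596.  -20.8  74.7]
 [594.9 -21.3  70.8]
 [595.8 -18.4  65.4]]
```

View pics/tin_c.png

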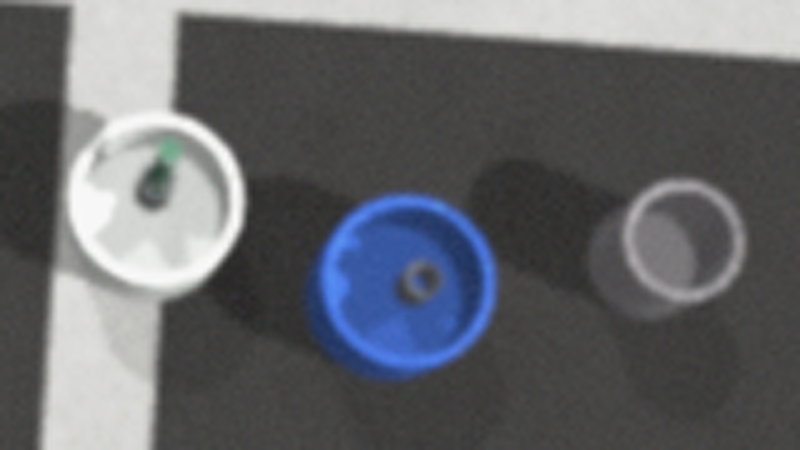

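Crop: the scriber's blunt end is at (170,152), which is full-frame (294,200.4). The holder tube is dark, at crop (152,190). The scriber stands at about +x of the tin centre.

```bash
python3 - <<'E'
from h import *
c=load('top');print(onz(c,294,200.4,136), onz(c,260+154/5,170+186/5,50))
E
```

```text
[591.74187793 -25.4966085  136.        ] [588.88619795 -23.55305244  50.        ]
```

Emit:
arm_command:
  plan:
    - [1,0,0,0,0.185]
    - [1,0,0,0,0.185]
    - [1,0,0,0,0.185]
    - [1,0,0,0,0.185]
    - [1,0,0,0,0.185]
    - [1,0,0,0,0.185]
    - [1,0,0,0,0.185]
    - [1,0,0,0,0]

```text
clock: 1.1
eef_pos: [149.7, 529.1, 205.2]
eef_rot: [-3.141, 0.001, 1.572]
wrist_force: [0.2, 0.3, -0.2]
finger_gap: 94.3
finger_force: 0.0
```

Emit:
arm_command:
  plan:
    - [1,-0.02,0.016,0,0]
    - [1,-0.0396,0.0316,0,0]
    - [1,-0.0396,0.0316,0,0]
    - [1,-0.0396,0.0316,0,0]
    - [1,-0.0396,0.0316,0,0]
    - [1,-0.0396,0.0316,0,0]
    - [1,-0.0396,0.0316,0,0]
    - [1,-0.0396,0.0316,0,0]
    - [1,-0.0396,0.0316,0,0]
    - [1,-0.0396,0.0316,0,0]
    - [1,-0.0396,0.0316,0,0]
    - [1,-0.0396,0.0316,0,0]
    - [1,-0.0396,0.0316,0,0]
    - [1,-0.0396,0.0316,0,0]
    - [1,-0.0192,0.0152,0,0]
    - [1,0,0,0,0]
    - [1,0,0,0,0]

```text
clock: 3.22
eef_pos: [591.3, -24.1, 205.3]
eef_rot: [-3.141, -0.0, 1.573]
wrist_force: [0.3, 0.4, 0.2]
finger_gap: 93.8
finger_force: 0.0
```

```bash
python3 - <<'E'
from h import *
c=snap('wrist','w1');P=cloud(c);print(c['eye'])
print(fit(P,(578,-22),75,44),fit(P,(578,-22),75,44,zt=10))
h=cv2.cvtColor(c['img'],cv2.COLOR_BGR2HSV); m=(h[...,0]>60)&(h[...,0]<85)&(h[...,1]>80)
q=P[m]; q=q[np.isfinite(q[:,0])]; print(len(q)); q=q[np.argsort(-q[:,2])]; print(q[::max(1,len(q)//12)].round(1)); print(np.argwhere(m).mean(0))
E
```

```text
[591.16387691  44.35486495 383.49458693]
(array([577.11824092, -19.50790891]), 982, np.float64(73.55099816056554)) (array([577.23622044, -19.05130086]), 1174, np.float64(72.63028786982711))
164
[[596.1 -18.  136.1]
 [600.5 -26.2 135.5]
 [593.5 -26.3 135.3]
 [597.  -19.2 135.1]
 [591.8 -22.  134.8]
 [600.5 -23.8 134.7]
 [599.6 -21.1 134.5]
 [597.  -21.2 134.2]
 [595.3 -26.7 134.1]
 [597.9 -23.2 133.4]
 [596.3 -16.8 122.4]
 [598.6 -17.3 103.2]
 [596.2 -16.6  66.2]]
[191.07317073 260.79268293]
```

View pics/w1.png

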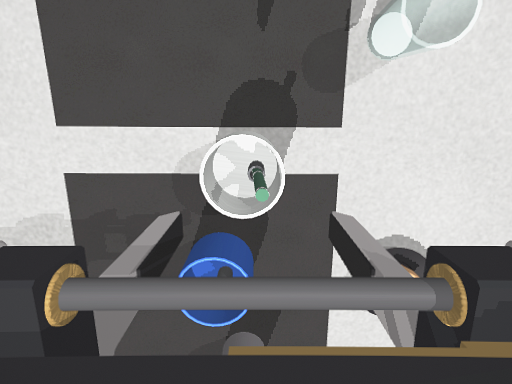

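The wrist view shows the scriber's top at (262,194) and the tin's rim centred at (242,176). From depth, the scriber top is at about (596,-22.5) and the tin centre at about (577.5,-21).

Emit:
arm_command:
  plan:
    - [1,0.002,0.004,0.02,0]
    - [1,0,0,0.03,0]
    - [1,0,0,0.03,0]
    - [1,0,0,0.02,0]
    - [1,0,0,0.009,0]
    - [1,0,0,0,0]
    - [-1,0,0,0,0]
    - [-1,0,0,0,0]
    - [-1,0,0,0,0]
    - [-1,0,0,0,0]
    - [-1,0,0,0,0]
    - [-1,0,0,0,0]
    - [-1,0,0,0,0]
    - [-1,0,0,0,0]
  newtons: 15

```text
clock: 5.03
eef_pos: [595.8, -22.8, 96.4]
eef_rot: [-3.142, -0.0, 1.571]
wrist_force: [-0.1, 0.0, 0.6]
finger_gap: 17.2
finger_force: 0.0
```

Emit:
arm_command:
  plan:
    - [-1,0,0,0,0]
    - [-1,0,0,0,0]
    - [-1,0,0,0,0]

```text
clock: 5.4
eef_pos: [595.5, -22.8, 96.3]
eef_rot: [-3.141, -0.0, 1.571]
wrist_force: [-4.0, 0.3, 1.5]
finger_gap: 12.0
finger_force: 14.9
```

Emit:
arm_command:
  plan:
    - [-1,0,-0.002,0.0,0]
    - [-1,0,0,-0.008,0]
    - [-1,0,0,-0.012,0]
    - [-1,0,0,-0.015,0]
    - [-1,0,0,-0.015,0]
    - [-1,0,0,-0.02,0]
    - [-1,0,0,-0.02,0]
    - [-1,0,0,-0.025,0]
    - [-1,0,0,-0.005,0]
    - [-1,0,0,0,0]

```text
clock: 6.65
eef_pos: [593.7, -22.8, 216.3]
eef_rot: [3.142, -0.0, 1.571]
wrist_force: [-0.4, 0.9, -1.1]
finger_gap: 11.5
finger_force: 15.0
```

```bash
python3 - <<'E'
from h import *
c=snap('scene','s2');snap('top','t2');cv2.imwrite('pics/s2c.png',cv2.resize(c['img'][60:220,120:300],(720,640))[:600])
for n in('t2','s2'):
    P=cloud(load(n));print(fit(P,(577,-21),75,44),fit(P,(574,-304),85,30.5))
P=cloud(c);h=cv2.cvtColor(c['img'],cv2.COLOR_BGR2HSV); m=(h[...,0]>60)&(h[...,0]<85)&(h[...,1]>100)&(h[...,2]<160)
q=P[m]; q=q[np.isfinite(q[:,0])]; print(len(q)); q=q[np.argsort(-q[:,2])]; print(q[::max(1,len(q)//12)].round(1))
E
```

```text
None (array([ 574.4172597 , -305.25006633]), 85, np.float64(85.003945962748))
(array([579.08389871, -18.83934284]), 117, np.float64(73.17727108479652)) (array([ 575.01025726, -300.51234624]), 58, np.float64(83.39417833722737))
56
[[598.3 -20.  211.4]
 [596.8 -20.7 205.1]
 [598.5 -20.4 200.4]
 [598.4 -20.6 194.7]
 [600.8 -17.3 190.6]
 [597.7 -18.5 186.2]
 [596.2 -16.5 182.9]
 [596.1 -17.1 168.5]
 [596.5 -17.2 162.9]
 [598.4 -16.7 158.1]
 [596.6 -17.6 151.3]
 [597.2 -20.3 145.4]
 [594.5 -15.9 141.6]
 [598.4 -17.5 137.5]]
```

View pics/s2c.png

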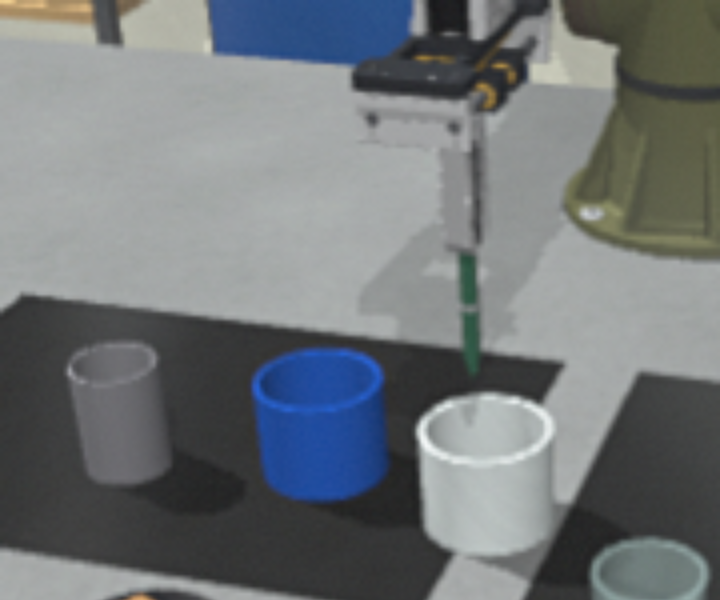

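The scriber hangs upright, clear of the tin. The pot rim is at about (574.5,-303).

Emit:
arm_command:
  plan:
    - [-1,-0.02,-0.002,0,0]
    - [-1,-0.04,-0.003,0,0]
    - [-1,-0.04,-0.003,0,0]
    - [-1,-0.04,-0.003,0,0]
    - [-1,-0.04,-0.003,0,0]
    - [-1,-0.04,-0.003,0,0]
    - [-1,-0.04,-0.002,0,0]
    - [-1,-0.02,-0.003,0,0]
    - [-1,0,0,0,0]
    - [-1,0,0,0.03,0]
    - [-1,0,0,0.03,0]
    - [-1,0,0,0.03,0]
    - [-1,0,0,0.015,0]
    - [-1,0,0,0.005,0]
    - [-1,0,0,0,0]

```text
clock: 8.62
eef_pos: [572.2, -302.7, 107.2]
eef_rot: [3.141, 0.0, 1.571]
wrist_force: [0.5, -0.6, -0.7]
finger_gap: 11.7
finger_force: 15.0
```

```bash
python3 - <<'E'
from h import *
c=snap('scene','s3');cv2.imwrite('pics/s3c.png',cv2.resize(c['img'][100:220,80:230],(600,480)))
E
```

```text
(no output)
```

View pics/s3c.png

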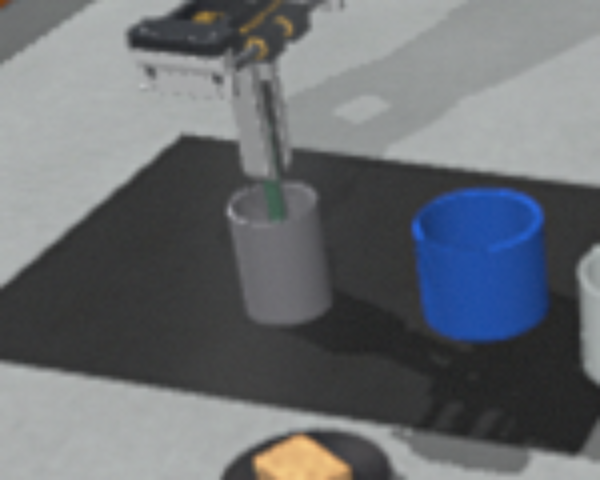

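The scriber is inside the pot, with the shaft at (275,200) within the rim. I lower a little more, release and rise.

Emit:
arm_command:
  plan:
    - [-1,0,0,0.006,0]
    - [-1,0,0,0,0]
    - [0,0,0,0,0]
    - [0,0,0,0,0]
    - [1,0,0,0,0]
    - [1,0,0,0,0]
    - [1,0,0,0,0]
    - [1,0,0,0,0]
    - [1,0,0,-0.015,0]
    - [1,0,0,-0.03,0]
    - [1,0,0,-0.04,0]
    - [1,0,0,-0.04,0]
    - [1,0,0,-0.02,0]
    - [1,0,0,0,0]

```text
clock: 10.42
eef_pos: [572.2, -303.0, 247.9]
eef_rot: [3.138, 0.002, 1.571]
wrist_force: [0.7, 0.1, -0.7]
finger_gap: 93.9
finger_force: 0.0
```

```bash
python3 - <<'E'
from h import *
c=snap('scene','s4');cv2.imwrite('pics/s4c.png',cv2.resize(c['img'][100:220,80:280],(800,480)))
E
```

```text
(no output)
```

View pics/s4c.png

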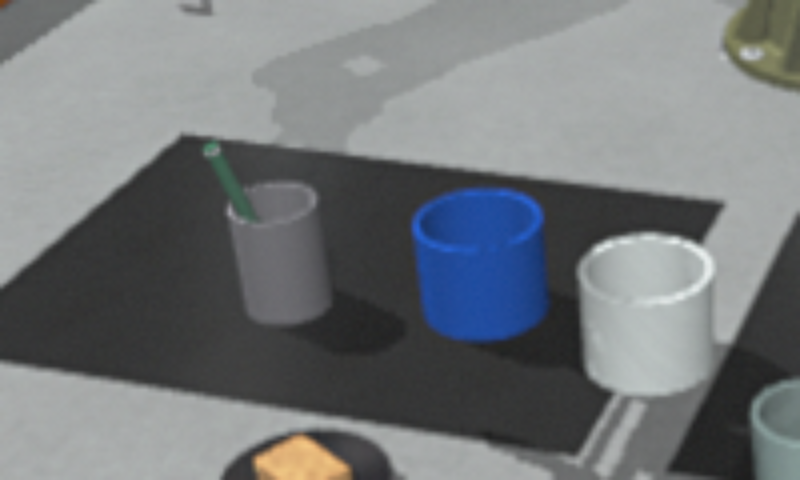

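The scriber leans in the pot, its top at (211,150), and the tin is undisturbed. Next I go above the lids.

Emit:
arm_command:
  plan:
    - [1,0.02,-0.003,0,0]
    - [1,0.045,-0.006,0,0]
    - [1,0.045,-0.006,0,0]
    - [1,0.045,-0.006,0,0]
    - [1,0.045,-0.006,0,0]
    - [1,0.045,-0.006,0,0]
    - [1,0.045,-0.006,0,0]
    - [1,0.045,-0.006,0,0]
    - [1,0.045,-0.006,0,0]
    - [1,0.045,-0.006,0.01,0]
    - [1,0.045,-0.006,0.01,0]
    - [1,0.045,-0.006,0.01,0]
    - [1,0.045,-0.006,0.01,0]
    - [1,0,0,0,0]
    - [1,0,0,0,0]

```text
clock: 12.35
eef_pos: [496.6, 256.7, 204.8]
eef_rot: [-3.141, 0.001, 1.571]
wrist_force: [0.4, -0.2, 0.1]
finger_gap: 93.8
finger_force: 0.0
```

```bash
python3 - <<'E'
from h import *
c=snap('wrist','w5');P=cloud(c);print(c['eye'])
print(fit(P,(497,257),24,51),fit(P,(497,257),48,22.5),fit(P,(497,257),24,40))
q=P.reshape(-1,3);q=q[np.isfinite(q[:,0])];k=q[(q[:,2]>62)&(q[:,2]<80)&(np.hypot(q[:,0]-497,q[:,1]-257)<25)];print(len(k),k.mean(0),k.min(0),k.max(0))
E
```

```text
[496.69565116 325.35956474 382.93138319]
(array([496.06166347, 258.93389919]), 1224, np.float64(22.70221047008723)) (array([495.93700499, 259.72438476]), 516, np.float64(46.48770563715063)) (array([496.32993098, 258.42337826]), 1299, np.float64(22.830155448689734))
267 [495.9528826  260.27194017  70.3635096 ] [486.21174304 250.63571983  62.37340572] [505.72050529 269.21832169  72.71621529]
```

View pics/w5.png

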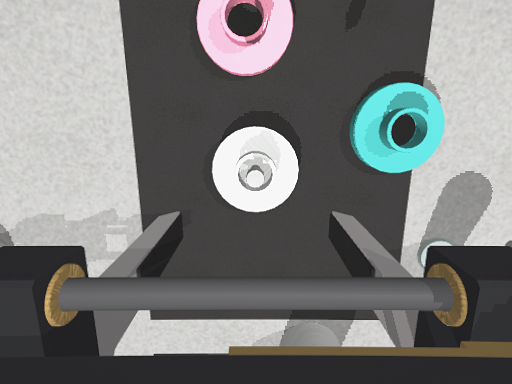

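The wrist view shows the knob at (256,177), inside the white lid centred at (255,169). The lid-to-tin displacement agrees between both cameras at (81,-279). Next I grip the knob.

Emit:
arm_command:
  plan:
    - [1,0.001,0,0.02,0]
    - [1,0,0,0.03,0]
    - [1,0,0,0.03,0]
    - [1,0,0,0.03,0]
    - [1,0,0,0.025,0]
    - [1,0,0,0.013,0]
    - [1,0,0,0.005,0]
    - [1,0,0,0,0]
    - [-1,0,0,0,0]
    - [-1,0,0,0,0]
    - [-1,0,0,0,0]
    - [-1,0,0,0,0]
    - [-1,0,0,0,0]
    - [-1,0,0,0,0]
    - [-1,0,0,0,0]
    - [-1,0,0,0,0]
    - [-1,0,0,0,0]
    - [-1,0,0,0,0]
    - [-1,0,0,0,0]
  newtons: 45

```text
clock: 14.78
eef_pos: [496.7, 258.2, 52.4]
eef_rot: [-3.141, 0.0, 1.571]
wrist_force: [-0.2, 0.1, -0.4]
finger_gap: 18.8
finger_force: 45.0
```

Emit:
arm_command:
  plan:
    - [-1,0,0,-0.004,0]
    - [-1,0,0,-0.008,0]
    - [-1,0,0,-0.012,0]
    - [-1,0,0,-0.018,0]
    - [-1,0,0,-0.02,0]
    - [-1,0,0,-0.02,0]
    - [-1,0,0,-0.015,0]
    - [-1,0,0,-0.01,0]
    - [-1,0,0,-0.003,0]
    - [-1,0,0,0,0]
    - [-1,0,0,0,0]

```text
clock: 16.15
eef_pos: [496.6, 258.1, 161.8]
eef_rot: [-3.141, 0.0, 1.571]
wrist_force: [-0.1, -0.2, -2.9]
finger_gap: 19.0
finger_force: 45.0
```

```bash
python3 - <<'E'
from h import *
for n in('scene','wrist','top'):
    c=snap(n,n+'6');P=cloud(c)
    print(n,fit(P,(497,258),134,51),fit(P,(497,258),134,40,tol=10,zt=6))
    Q=P.reshape(-1,3);Q=Q[np.isfinite(Q[:,0])]; r=np.hypot(Q[:,0]-497,Q[:,1]-258); q=Q[(r<49)&(r>29)&(abs(Q[:,2]-134)<8)]
    if len(q)>20:
        A=np.c_[q[:,:2]-[497,258],np.ones(len(q))]; s=np.linalg.lstsq(A,q[:,2],rcond=None)[0]; print('plane',s.round(3),len(q))
E
```

```text
scene (array([496.57186448, 259.82116394]), 134, np.float64(132.4337710908579)) (array([500.41311291, 258.05398145]), 286, np.float64(132.62334815376633))
plane [-2.00000e-03  5.00000e-03  1.32824e+02] 255
wrist (array([496.57791461, 255.69599549]), 2802, np.float64(132.42874612712365)) (array([496.63338669, 259.19303894]), 6979, np.float64(132.45216121738738))
plane [-4.00000e-03  1.00000e-03  1.32435e+02] 6719
top (array([493.94815815, 259.19951631]), 60, np.float64(133.96916867995222)) (array([499.06022614, 248.41581742]), 124, np.float64(134.16214140461258))
plane [-1.03000e-01  1.67000e-01  1.42315e+02] 62
```

Both lids are held level. I carry them by (+80.5,-279).

Emit:
arm_command:
  plan:
    - [-1,-0.01,0.003,0,0]
    - [-1,-0.02,0.006,0,0]
    - [-1,-0.03,0.009,0,0]
    - [-1,-0.03,0.009,0,0]
    - [-1,-0.03,0.009,0,0]
    - [-1,-0.03,0.009,0,0]
    - [-1,-0.03,0.009,0,0]
    - [-1,-0.03,0.009,0,0]
    - [-1,-0.03,0.009,0,0]
    - [-1,-0.02,0.006,0,0]
    - [-1,-0.012,0.0015,0,0]
    - [-1,-0.007,0.001,0,0]
    - [-1,0,0,0,0]
    - [-1,0,0,0,0]

```text
clock: 18.05
eef_pos: [577.2, -20.2, 162.5]
eef_rot: [-3.142, -0.0, 1.572]
wrist_force: [0.5, 0.3, -2.0]
finger_gap: 19.7
finger_force: 45.0
```

```bash
python3 - <<'E'
from h import *
for n in('scene','wrist'):
    c=snap(n,n+'7');P=cloud(c)
    print(n,fit(P,(577,-21),132.5,51),fit(P,(577,-21),73.2,44),fit(P,(577,-21),73.2,46))
E
```

```text
scene (array([578.89188602, -17.80070416]), 153, np.float64(132.3457477589452)) (array([580.36750587, -18.47674205]), 109, np.float64(72.8058722938532)) (array([578.37440958, -19.51837103]), 102, np.float64(72.79603759051645))
wrist (array([577.161532  , -22.73700909]), 2795, np.float64(133.03507044162794)) None None
```

Lid and tin agree to about 1 mm. I lower to just above the rim, then slowly.

Emit:
arm_command:
  plan:
    - [-1,-0.001,0,0.008,0]
    - [-1,0,0,0.012,0]
    - [-1,0,0,0.008,0]
    - [-1,0,0,0.003,0]
    - [-1,0,0,0.002,0]
    - [-1,0,0,0.002,0]
    - [-1,0,0,0.002,0]
    - [-1,0,0,0.002,0]
    - [-1,0,0,0,0]

```text
clock: 19.27
eef_pos: [577.2, -21.8, 123.3]
eef_rot: [-3.141, -0.0, 1.571]
wrist_force: [-0.5, -1.0, -3.0]
finger_gap: 18.8
finger_force: 45.0
```

Emit:
arm_command:
  plan:
    - [-1,0,0,0.0015,0]
    - [-1,0,0,0.0015,0]
    - [-1,0,0,0.001,0]
    - [-1,0,0,0.001,0]
    - [-1,0,0,0.0005,0]
    - [-1,0,0,0,0]

```text
clock: 20.02
eef_pos: [577.3, -21.8, 117.9]
eef_rot: [-3.142, -0.0, 1.571]
wrist_force: [-0.2, -0.6, -3.2]
finger_gap: 19.0
finger_force: 45.0
```

Emit:
arm_command:
  plan:
    - [-1,0,0,0.0005,0]
    - [-1,0,0,0.0005,0]
    - [-1,0,0,0.0005,0]
    - [-1,0,0,0,0]

```text
clock: 20.52
eef_pos: [577.4, -21.8, 117.3]
eef_rot: [3.141, 0.0, 1.571]
wrist_force: [-4.7, 0.6, 6.3]
finger_gap: 19.1
finger_force: 45.0
```

Seated: contact force is up at the expected height. I release gently, rise above the knob and check.

Emit:
arm_command:
  plan:
    - [0,0,0,0,0]
    - [0,0,0,0,0]
    - [0,0,0,0,0]
    - [0,0,0,0,0]
    - [1,0,0,0,0]
    - [1,0,0,0,0]
    - [1,0,0,0,0]
    - [1,0,0,-0.02,0]
    - [1,0,0,-0.03,0]
    - [1,0,0,-0.04,0]
    - [1,0,0,0,0]
    - [1,0,0,0,0]

```text
clock: 22.02
eef_pos: [577.0, -21.8, 205.7]
eef_rot: [-3.141, -0.0, 1.571]
wrist_force: [0.2, 0.3, -0.5]
finger_gap: 93.8
finger_force: 0.0
```

```bash
python3 - <<'E'
from h import *
for n in('scene','wrist','top'):
    c=snap(n,n+'8');P=cloud(c)
    print(n,fit(P,(577,-21),89-1.5*(n!='top'),51),fit(P,(577,-21),113-1.5*(n!='top'),22.5))
    Q=P.reshape(-1,3);Q=Q[np.isfinite(Q[:,0])]; r=np.hypot(Q[:,0]-577,Q[:,1]+21); q=Q[(r<48)&(r>31)&(abs(Q[:,2]-88)<8)]
    A=np.c_[q[:,:2]-[577,-21],np.ones(len(q))]; s=np.linalg.lstsq(A,q[:,2],rcond=None)[0] if len(q)>20 else None; print('plane',s,len(q))
    if n=='wrist':
        k=Q[(Q[:,2]>112)&(Q[:,2]<145)&(r<25)];print(len(k),k.mean(0),k.max(0))
        u=np.argwhere((np.hypot(P[...,0]-577,P[...,1]+21)<60)&(P[...,2]>60)); a,b=u.min(0),u.max(0); print(a,b)
        cv2.imwrite('pics/w8c.png',cv2.resize(c['img'][a[0]:b[0],a[1]:b[1]],(600,600),interpolation=cv2.INTER_CUBIC))
E
```

```text
scene (array([579.13714728, -19.76007616]), 161, np.float64(87.2051269706647)) (array([579.9442509 , -19.35204038]), 69, np.float64(110.80399637333659))
plane [3.47626886e-03 2.59433519e-03 8.78934542e+01] 222
wrist (array([577.38533836, -20.85091863]), 1772, np.float64(87.70640555855735)) (array([577.41984652, -20.12698344]), 801, np.float64(111.34034324704899))
plane [8.08243961e-04 1.14679992e-03 8.78254546e+01] 3895
668 [577.36322494 -18.58718772 127.55800243] [600.86866269   3.12320574 137.50140219]
[130   0] [383 511]
top (array([607.45366237, -49.25003762]), 27, np.float64(89.28960713527901)) None
plane [ 1.54403241e-02 -2.48826831e-01  9.46121660e+01] 24
```

View pics/w8c.png

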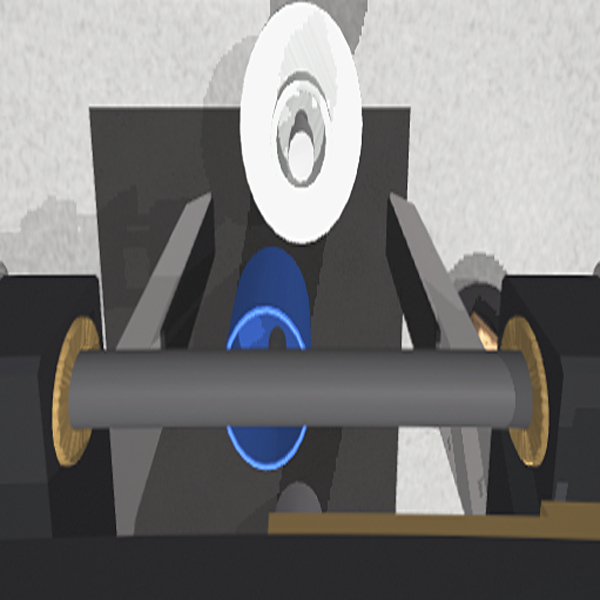

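The lids sit level on the tin, with disc height and centre as expected and the collar at crop (300,130). Next I grip the collar.

Emit:
arm_command:
  plan:
    - [1,0,0,0.02,0]
    - [1,0,0,0.03,0]
    - [1,0,0,0.03,0]
    - [1,0,0,0.02,0]
    - [1,0,0,0.01,0]
    - [1,0,0,0.003,0]
    - [1,0,0,0,0]
    - [-1,0,0,0,0]
    - [-1,0,0,0,0]
    - [-1,0,0,0,0]
    - [-1,0,0,0,0]
    - [-1,0,0,0,0]
    - [-1,0,0,0,0]
    - [-1,0,0,0,0]
    - [-1,0,0,0,0]
  newtons: 25

```text
clock: 24.05
eef_pos: [577.3, -21.8, 93.5]
eef_rot: [3.142, 0.0, 1.571]
wrist_force: [-0.3, 0.7, 1.1]
finger_gap: 49.3
finger_force: 25.0
```

Emit:
arm_command:
  plan:
    - [-1,0,0,0,0]
    - [-1,0,0,0,0]
    - [-1,0,0,-0.002,0]
    - [-1,0,0,-0.004,0]
    - [-1,0,0,-0.006,0]
    - [-1,0,0,-0.006,0]
    - [-1,0,0,-0.008,0]
    - [-1,0,0,-0.01,0]
    - [-1,0,0,-0.01,0]
    - [-1,0,0,-0.01,0]
    - [-1,0,0,-0.01,0]
    - [-1,0,0,-0.01,0]
    - [-1,0,0,-0.01,0]
    - [-1,0,0,-0.006,0]
    - [-1,0,0,-0.003,0]
    - [-1,0,0,0,0]
    - [-1,0,0,0,0]
    - [-1,0,0,0,0]
  newtons: 35

```text
clock: 26.3
eef_pos: [577.2, -21.8, 188.2]
eef_rot: [-3.141, -0.0, 1.571]
wrist_force: [-0.9, 0.2, -2.1]
finger_gap: 48.8
finger_force: 35.0
```

```bash
python3 - <<'E'
from h import *
c=snap('scene','s9');cv2.imwrite('pics/s9c.png',cv2.resize(c['img'][90:220,100:300],(800,520)))
c=snap('wrist','w9');P=cloud(c);Q=P.reshape(-1,3);Q=Q[np.isfinite(Q[:,0])]; r=np.hypot(Q[:,0]-577,Q[:,1]+21); q=Q[(r<48)&(r>31)&(abs(Q[:,2]-183)<12)]
A=np.c_[q[:,:2]-[577,-21],np.ones(len(q))]; print(np.linalg.lstsq(A,q[:,2],rcond=None)[0],len(q))
E
```

```text
[-2.31325392e-04  9.75598290e-04  1.82623416e+02] 5991
```

View pics/s9c.png

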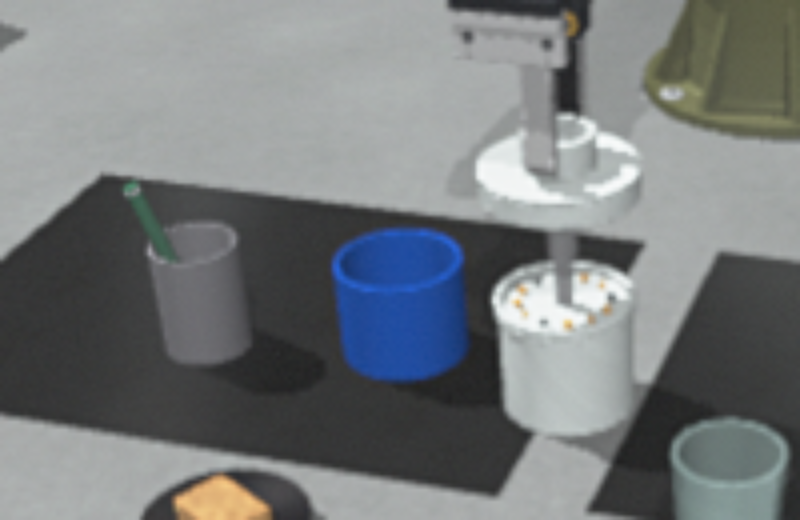

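The outer lid is level in the air at (558,175), and the inner lid is seated in the tin at (565,300) with its knob clear below. The scriber is in the pot. I hand in.

```bash
python3 -c "
from cell import ticket
print(ticket.sign_off())"
```

```text
the job is handed in; nothing more can be done
None
```

The job is handed in, though no verdict came back: the scriber is point down in the pot, the inner lid is seated in the tin, and the outer lid is held level over it with its skirt about 163 mm above the work surface.

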